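# Zero the counting scale with its sunken key

### The arm

A 7-joint arm with a two-finger parallel gripper is mounted at the origin on a cart in front of the work surface, level with it; the furniture and walls round the work are solid. World frame = base frame: x ahead of the robot, y to its left, z up, the work surface at z = 0. Lengths are in mm, angles in degrees, forces in N, time in s.
With the tool pointing down it reaches from about 425 to 825 mm from the base axis. Payload 3.6 kg.
Tool frame: the origin (TCP) lies at the very end of the fingers, on their centre line; the grasp point (between the pads) lies 19 mm behind it; z points along the fingers, y is the line along which they close (so a half turn about z gives the same grasp; the last joint's range is limited). The gripper opens to 85 mm and grips with 20 to 120 N. Pads are 22 mm wide; open, the fingers measure 114 mm over their backs; the gripper's body (76 mm by 85 mm) begins 54 mm behind the grasp point. The pads swing forward as they close: fully open they stand 13 mm farther back than shut.
Start: joints at [61.793, 35.231, -0.722, 81.555, 0.464, 63.22, -2.315], TCP at [291.945, -580.716, 231.297] pointing down, gripper open.
Joint ranges: [-178.69, 178.69], [-17.37, 117.87], [-77.05, 75.6], [15.02, 138.74], [-78.02, 258.01], [0.78, 113.62], [-162.83, 162.83]. Speed limits (degrees/s): [159.86, 159.86, 180, 180, 180, 180, 180].

### API

Orientations are given as a 3x3 rotation matrix whose columns are the frame's x, y, z axes.
In Python, from workcell import * gives the robot as it stands. Calls block until the motion is done:
- move_pose(position, orientation): joint-space move of the TCP to a pose.
- move_straight(position, v=150, orientation=None): straight line of the TCP; orientation=None keeps the orientation; v is the mean speed in mm/s.
- move_j(angles): joint-space move.
- let_go() and clamp(grip_force=None): open the fingers fully, or close them until they stop; grip_force is the grip in N (None keeps the last).
- dwell(seconds).
- ik(position, orientation): joint angles nearest the present ones, or None.
- grab_frame(name): name is "side" or "top" or "wrist"; returns a dict with "image" (400x640x3 uint8, blue, green, red), "range_z" (400x640 float32, mm along the optical axis (not along the pixel's ray), 0 where there is no reading), "fx", "fy", "cx", "cy" (pixels), "rvec" (rotation vector, rad) and "tvec" (3), from world to camera coordinates, as OpenCV has them. Camera axes: x right, y down, z forward; pixel columns grow to the right and rows downward; lengths in mm; the calibration is good to about 2 mm. A picture is of the moment at which its call begins.
A pose or a line that the arm cannot do raises IKError and nothing moves.
- close_job(): hands the job in; it is judged then, once.
Trained networks look in a picture, given as the dict that the camera call returned (one of the last four; its "shot" number tells which), for a name from the list of things; names that differ only in an ending like _2 or _b are one class to them, and where a whole thing is asked for, a point or a joint stands for the part that bears it (a point fixed in the world has none). Each returns a list of dicts, best first, with "p" (0 to 1); they miss things now and then, are a little off and sometimes report something else, mostly with a low value. They report only what shows in the picture. A call takes as long as a camera call.
- look_for(picture, thing): "at" ([x, y, z] in mm, in world coordinates, good to about 4 mm: the middle of the surface that is visible of it).
- silhouettes(picture, thing): "mask" (400x640 bool, what is visible of it).
- landmark_of(picture, thing): "at" ([x, y, z] in mm, in world coordinates, good to about 4 mm: a listed point, or the origin of a listed thing).
Readings, each from a call of its own:
- current_time_s(): time.
- current_q(): joint angles.
- current_qvel(): joint speeds.
- current_joint_efforts(): joint torques, N m.
- current_eef_pos(): TCP position.
- current_tcp_rot(): TCP orientation.
- current_wrist_force(): force on the tool from outside, world axes, zero at the start.
- current_ft_torque(): the same for the moment, N m.
- current_width(): finger opening in mm.
- current_finger_force(): force on a finger pad.
Only numpy, scipy, OpenCV 4.12 (cv2) and the standard library are available. Lean on these libraries where they do the work, as an engineer would, in place of code of your own. Each camera call takes 0.05 s, during which the arm holds its last target. There are 200 camera calls.

### The job

Zero the counting scale with the little tin left standing on its pan: push the dust shutter sideways by its rib until the round key well is completely clear, reach the fingertips into that well and press the sunken key right down, hold it down for about two seconds, then let it come up and push the shutter back until it completely covers the round well. Only push and press with the fingers: grip and lift nothing, and leave the key in the square well, the tin and the things lying beside the scale alone.

Things in the scene. Friction and masses are not known exactly. Their poses are not given: they have to be found in the camera images.
- scale: Grey bench scale, 200 x 200 mm, fixed; pan at the rear, 64 mm above the bench. Origin under its centre, on the bench; x from front (display, keys) to rear, y to its left, z up. In the front, 55 mm before the centre, two wells lie 40 mm left and right of the middle, mouths 62 mm above the bench; which is which changes. Rails along y before and behind them: tops 70 mm high, 67 mm apart.
- round_well (a point): Centre of the mouth of the ROUND well, level with the insert's face, 62 mm above the bench. The well is vertical, 48 mm in diameter. At its bottom lies the round zeroing key, a black disc of 28 mm diameter concentric with the well, its top 20 mm below the mouth when up.
- round_insert: White insert of the key bay, 71 x 78 x 50 mm, that holds the round well and its key. Origin under its centre, 50 mm straight below the centre of the well's mouth; axes as the scale's.
- square_well (a point): Centre of the mouth of the SQUARE well (44 x 44 mm) at the same height, with a square black 26 mm key 20 mm below the mouth. This key is to be left alone.
- round_key (a joint): How far the key in the round well is pressed down: 0 up, 0.006 m fully down. It springs back: about 1.6 N to start it, 4 N to reach the bottom.
- square_key (a joint): The same for the key in the square well: 0 up, 0.006 m fully down.
- shutter (a joint): Dust shutter along the scale's y: 0 midway between the wells, +0.04 m stop at the left (centred over the left well, right well clear), -0.04 m stop at the right. Starts near the middle, partly over both wells, slides with 1 to 2 N and stays where it is left. Aluminium plate 76 mm wide (along y), top 66 mm above the bench.
- shutter_rib (a point): Middle of the top of the push rib, 78 mm above the bench, at the middle of the shutter. The rib stands 12 mm high on the plate, is 8 mm thick along the scale's y and 44 mm long along its x. Moves with the shutter.
- tin: Small round closed tin, 36 mm in diameter and 14 mm high, standing loose on the pan behind the key bay. Origin under its centre.
- screwdriver: Screwdriver, 177 x 26 x 24 mm, lying on the bench to the right of the scale. Origin under its middle.
- tuning_key: Dark T-shaped drum key, 39 x 44 x 9 mm, lying on the bench to the left of the scale. Origin under its middle.
- tape_measure: Black pocket tape measure, 49 x 54 x 29 mm, standing on the bench farther to the right. Origin under its middle.

How it is judged (in metres and radians):
On the way, in this order (a step that is already met when the one before it is completed fails the run):
1. the shutter is clear of the round well, whose key is still up (horizontal distance between shutter_rib and round_well above 0.0635 m and value of joint round_key below 0.0015 m), for 0.2 s.
2. with the round well clear, its key is pressed right down by the fingers and held for at least a second (value of joint round_key above 0.0048 m and contact force between the fingers and round_insert above 0.5 N and horizontal distance between shutter_rib and round_well above 0.0615 m), for 1 s.
3. the key has come up again and the shutter covers the round well (horizontal distance between shutter_rib and round_well below 0.013 m and value of joint round_key below 0.0015 m), for 0.2 s.
At the end, for the whole second after the job is handed in: The shutter's middle is within 13 mm of the round well's centre, so that it covers the whole well; both keys are up (within 1.5 mm); the tin and the things beside the scale are within 15 mm of where they were (all of step 3 and value of joint square_key below 0.0015 m and distance of each of tin, screwdriver, tuning_key, tape_measure from where it was at the start of the episode below 0.015 m and linear speed of tin below 0.02 m/s); the robot touches nothing.
It fails at once if the key in the square well is pressed (value of joint square_key above 0.002 m).
It fails at once if the tin is lifted or shifted (distance of tin from where it was at the start of the episode above 0.015 m).
It fails at once if a thing beside the scale is lifted or shifted (distance of any of screwdriver, tuning_key, tape_measure from where it was at the start of the episode above 0.015 m).
It also fails if it takes over 56 s, if anything falls off the work surface, if the arm or the gripper's body presses on something with over 40 N, if the wrist force passes 120 N, or if a joint passes its speed limit or range.

## Working session

There is one attempt and no reset: what is moved stays moved. The work goes in short steps, each a Python script; the robot and the scene stay as the last script left them, time stands still between calls to the robot, and variables do not carry over. Pictures are saved under pics/ and viewed, at most 10 in all, crops included, and the job is handed in when it is done.

```bash
mkdir -p pics; ls; python3 - <<'E'
from workcell import *
import cv2,numpy as np
for n in ("top","side"):
    p=grab_frame(n); cv2.imwrite(f"pics/{n}0.png",p["image"])
    for t in ("scale","round_well","square_well","shutter_rib","round_insert","tin","screwdriver","tuning_key","tape_measure"):
        r=landmark_of(p,t); print(n,t,[(np.round(a["at"]).tolist(),round(a["p"],2)) for a in r[:2]])
print(current_time_s())
E
```

```text
pics
workcell.py
top scale [([586.0, 197.0, -2.0], 0.58), ([540.0, 250.0, 62.0], 0.28)]
top round_well [([654.0, 203.0, 65.0], 0.74), ([539.0, 251.0, 62.0], 0.71)]
top square_well [([521.0, 167.0, 58.0], 0.75)]
top shutter_rib [([530.0, 214.0, 79.0], 0.57), ([540.0, 247.0, 11.0], 0.3)]
top round_insert [([542.0, 246.0, 10.0], 0.7)]
top tin [([652.0, 203.0, 62.0], 0.5)]
top screwdriver [([530.0, 23.0, 0.0], 0.72)]
top tuning_key [([552.0, 370.0, 2.0], 0.39)]
top tape_measure [([532.0, -294.0, -5.0], 0.72)]
side scale [([586.0, 195.0, 0.0], 0.58)]
side round_well [([541.0, 242.0, 66.0], 0.73)]
side square_well [([524.0, 169.0, 62.0], 0.61)]
side shutter_rib [([533.0, 210.0, 78.0], 0.75)]
side round_insert [([544.0, 250.0, 14.0], 0.96)]
side tin [([654.0, 206.0, 66.0], 0.52), ([542.0, 246.0, 9.0], 0.51)]
side screwdriver [([532.0, 24.0, -2.0], 0.88), ([540.0, -296.0, 0.0], 0.37)]
side tuning_key [([549.0, 360.0, 1.0], 0.63)]
side tape_measure [([537.0, -297.0, -1.0], 0.78)]
1.0
```

View pics/top0.png

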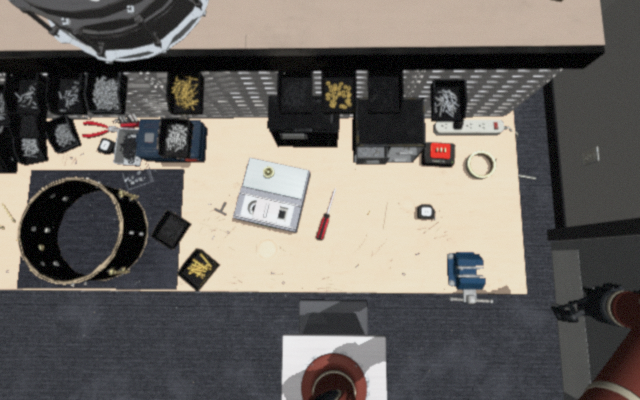

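View pics/side0.png

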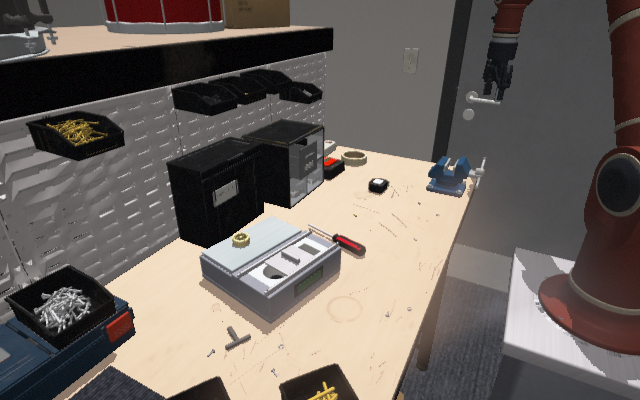

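The round well is the left one (top ~(252,208), side ~(275,270)), the rib is in the middle and the square well is to the right; the network positions agree with this. The second "round_well" hit at (654,203) is the tin. I'll hover over the key bay and look closer.

```bash
cat > h.py <<'E'
from workcell import *
import cv2,numpy as np
def axes(yaw):
    c,s=np.cos(yaw),np.sin(yaw)
    return np.array([c,s,0]),np.array([-s,c,0])
def R(yaw):  # tool down, tool y along the scale's y (up to sign picked by the least last-joint turn)
    ex,ey=axes(yaw); cand=[np.column_stack([k*ex,-k*ey,[0,0,-1]]) for k in (1,-1)]
    r=current_tcp_rot(); return max(cand,key=lambda m:np.trace(np.array(r).T@m))
E
python3 - <<'E'
from h import *
print(np.round(current_tcp_rot(),2).tolist())
yaw=np.radians(-12.5)
clamp(20)
print(current_width())
move_pose([505,200,300],R(yaw))
print(current_eef_pos(),current_q(),current_time_s(),current_wrist_force())
p=grab_frame("wrist"); cv2.imwrite("pics/w1.png",p["image"])
for t in ("scale","round_well","square_well","shutter_rib","round_insert","tin"):
    for f in (landmark_of,):
        print(t,[(np.round(a["at"],1).tolist(),round(a["p"],2)) for a in f(p,t)[:2]])
np.savez("w1.npz",**{k:np.asarray(v) for k,v in p.items()})
E
```

```text
[[0.89, 0.45, -0.0], [0.45, -0.89, 0.0], [0.0, -0.0, -1.0]]
-0.02731904380570141
[505.43554302 199.03456949 299.86101934] [ -10.19495218   23.1246972   -20.11707728   92.92354934    8.56949901
   65.48731187 -134.98818691] 4.625 [0.47922415 0.22479033 0.28309922]
scale [([585.4, 195.7, -1.0], 0.95), ([549.9, 365.9, 1.4], 0.53)]
round_well [([542.7, 246.3, 60.6], 0.7)]
square_well [([524.2, 168.6, 58.6], 0.57)]
shutter_rib [([534.5, 208.8, 78.2], 0.84)]
round_insert [([543.5, 247.4, 11.2], 0.66)]
tin [([650.1, 205.2, 63.4], 0.84)]
```

View pics/w1.png

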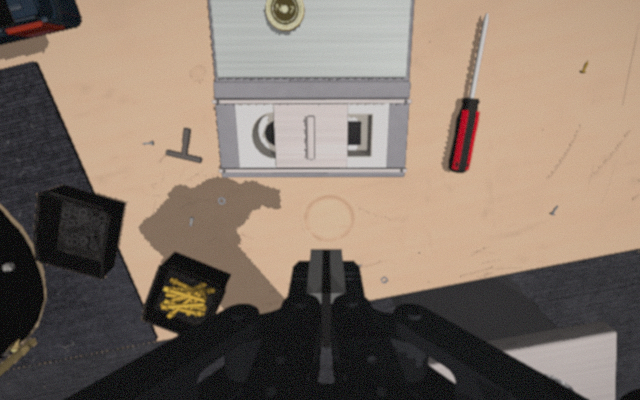

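The view looks straight along the scale: rib at (310,137), white insert from x=236 to 388, left rim of the round well at x≈252, rails at rows ~102 and ~170. I'll project these pixels at their known heights.

```bash
python3 - <<'E'
import numpy as np,cv2
p=dict(np.load("w1.npz")); Rm=cv2.Rodrigues(p["rvec"])[0]; t=p["tvec"].ravel(); C=-Rm.T@t
def at(u,v,z):
    d=Rm.T@np.array([(u-p["cx"])/p["fx"],(v-p["cy"])/p["fy"],1]); return C+d*(z-C[2])/d[2]
for n,u,v,z in [("insL",236,137,62),("insR",388,137,62),("rib",310.5,137.5,78),("wellLrim",252,134,62),("railFL",219,170,70),("railFR",405,170,70),("railBL",217,101,70),("railBR",409,101,70),("panL",211,78,64),("panR",411,78,64)]:
    print(n,at(u,v,z).round(1))
im=cv2.resize(p["image"][85:185,200:420],None,fx=3.5,fy=3.5,interpolation=cv2.INTER_CUBIC); cv2.imwrite("pics/w1c.png",im)
print(p["range_z"][137,[240,300,310,325]],C)
E
```

```text
insL [549.1 286.   62. ]
insR [514.3 130.   62. ]
rib [533.7 208.5  78. ]
wellLrim [548.5 268.7  62. ]
railFL [520.3 311.5  70. ]
railFR [477.5 119.3  70. ]
railBL [588.3 291.8  70. ]
railBR [546.5 104.6  70. ]
panL [610.9 292.6  64. ]
panR [567.5  98.1  64. ]
[377.05334 375.47562 362.51385 374.97156] [581.41267557 181.96605333 442.09272329]
```

View pics/w1c.png

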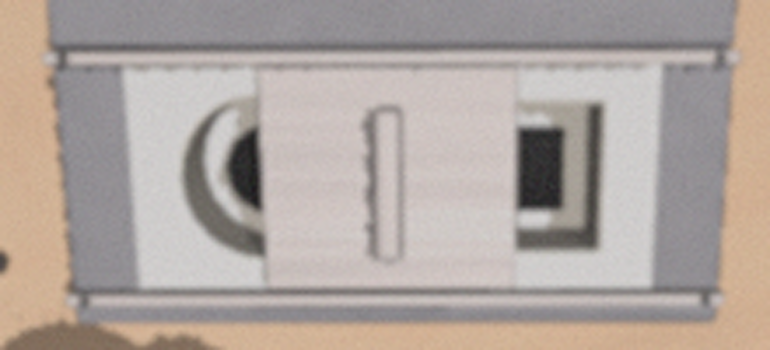

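```bash
cat >> h.py <<'E'
YAW=np.radians(-12.55); EX,EY=axes(YAW); O=np.array([585.5,196,0])
def P(x,s,z): return O+x*EX+s*EY+[0,0,z]
def loc(p): d=np.array(p)-O; return np.round([d@EX,d@EY,d[2]],1)
def st(m=""): f=np.array(current_wrist_force()); print(m,"loc",loc(current_eef_pos()),"F",np.round([f@EX,f@EY,f[2]],1),"t",round(current_time_s(),2))
E
python3 - <<'E'
from h import *
move_pose(P(-55,30,110),R(YAW)); st("above")
move_straight(P(-55,30,71),v=80); st("down")
move_straight(P(-55,10,71),v=60); st("s10")
move_straight(P(-55,-14,71),v=60); st("s-14")
p=grab_frame("wrist"); cv2.imwrite("pics/w2.png",p["image"][150:])
p=grab_frame("side")
print([(loc(a["at"]),round(a["p"],2)) for a in landmark_of(p,"shutter_rib")[:2]])
E
```

```text
above loc [-54.1  30.5 111.1] F [ 0.4 -0.1  0.6] t 5.78
down loc [-54.9  30.2  71.1] F [ 0.3 -0.1 -0.6] t 6.42
s10 loc [-54.9   8.8  71.5] F [-1.6 -1.6  5.3] t 6.91
s-14 loc [-54.8 -16.1  71.4] F [-1.3 -1.4  6.3] t 7.46
[(array([-52.4, -26.6,  79. ]), 0.89)]
```

View pics/w2.png

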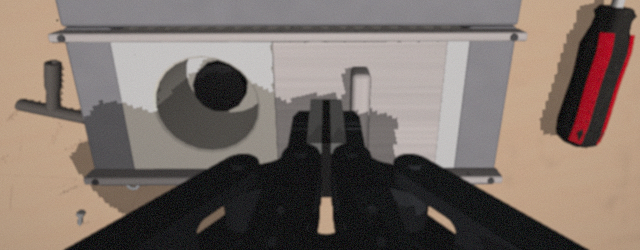

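The round well is now clear (circle at (207,105) in the crop) and the rib (360,105) rests against the finger. I'll push a little further towards the stop.

```bash
python3 - <<'E'
from h import *
move_straight(P(-55,-14,73),v=40); st("up2")
for s in (-18,-21,-24,-27):
    move_straight(P(-55,s,73),v=40); st(s)
    if abs(np.array(current_wrist_force())@EY)>6: break
s=loc(current_eef_pos())[1]
move_straight(P(-55,s+6,73),v=60); st("back")
move_straight(P(-55,s+6,130),v=120); st("up")
move_straight(P(-55,25,200),v=150)
p=grab_frame("wrist"); cv2.imwrite("pics/w3.png",p["image"])
np.savez("w3.npz",**{k:np.asarray(v) for k,v in p.items()})
for n in ("shutter_rib","round_well"): print(n,[(loc(a["at"]),round(a["p"],2)) for a in landmark_of(p,n)[:2]])
E
```

```text
up2 loc [-54.9 -15.2  72.6] F [0.  0.3 0. ] t 7.86
-18 loc [-55.  -18.9  72.6] F [ 0.3 -0.1  0. ] t 8.11
-21 loc [-55.  -21.2  73. ] F [ 0.2 -1.2 -0.5] t 8.36
-24 loc [-55.  -24.2  73. ] F [-0.5  0.3  0.3] t 8.61
-27 loc [-55.  -27.3  73. ] F [-0.8 -0.2  0.4] t 8.86
back loc [-55.1 -20.8  73. ] F [-1.  -0.1 -0.7] t 9.11
up loc [-55.3 -21.8 129.7] F [ 1.   0.1 -0.4] t 9.73
shutter_rib [(array([-52. , -37.1,  74.2]), 0.59)]
round_well [(array([-55.3,  36.9,  59. ]), 0.98), (array([-50.6,  39.4,   5.5]), 0.37)]
```

View pics/w3.png

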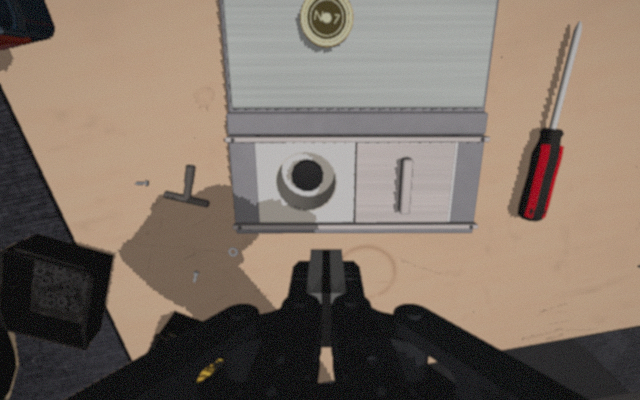

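The round well (mouth centre ~(306,181)) is fully clear, and the shutter's left edge is at x≈355. I'll check the centre by projection, then press step by step with force feedback.

```bash
python3 - <<'E'
from h import *
p=dict(np.load("w3.npz")); Rm=cv2.Rodrigues(p["rvec"])[0]; t=p["tvec"].ravel(); C=-Rm.T@t
def at(u,v,z):
    d=Rm.T@np.array([(u-p["cx"])/p["fx"],(v-p["cy"])/p["fy"],1]); return C+d*(z-C[2])/d[2]
for n,u,v,z in [("mouth",306.5,181,62),("L",278,181,62),("R",335,181,62),("key",308,174,42),("rib",405.5,185,78)]: print(n,loc(at(u,v,z)))
move_straight(P(-55,39,90),v=120); st("above")
move_straight(P(-55,39,52),v=80); st("in well")
z=46
while z>30:
    move_straight(P(-55,39,z),v=25); st(z)
    f=np.array(current_wrist_force())
    if f[2]>8 or np.hypot(*f[:2])>8: break
    z-=1.5
E
```

```text
mouth [-52.7  38.9  62. ]
L [-52.7  61.7  62. ]
R [-52.7  16.1  62. ]
key [-51.9  38.6  42. ]
rib [-51.5 -37.   78. ]
above loc [-54.5  39.3  90.8] F [-0.5  0.4 -0.1] t 11.67
in well loc [-55.   39.1  51.7] F [-0.1 -0.3 -0.1] t 12.29
46 loc [-55.   38.9  46. ] F [ 0.1 -0.   0.1] t 12.68
44.5 loc [-55.   39.   44.5] F [ 0.5 -0.1  0.1] t 12.93
43.0 loc [-55.1  38.9  42.9] F [0.  0.7 0.7] t 13.18
41.5 loc [-54.8  39.2  41.7] F [0.5 0.  2. ] t 13.43
40.0 loc [-54.8  39.2  40.2] F [-1.   0.2  2.3] t 13.68
38.5 loc [-54.8  39.2  38.6] F [ 0.2 -0.9  2.1] t 13.93
37.0 loc [-54.8  39.2  37.1] F [0.1 1.7 3.1] t 14.18
35.5 loc [-54.8  39.2  36.1] F [ 0.7 -0.4  6.1] t 14.43
34.0 loc [-54.8  39.2  36. ] F [-1.6 -2.1 14.8] t 14.68
```

The key bottoms at z=36, exactly as expected. Now hold, release and push the shutter back.

```bash
python3 - <<'E'
from h import *
dwell(2.0); st("held")
move_straight(P(-55,39,52),v=40); st("released")
move_straight(P(-55,39,110),v=120)
move_straight(P(-55,-58,110),v=150)
move_straight(P(-55,-58,73),v=80); st("down")
for s in (-30,0,20,25,28,30):
    move_straight(P(-55,s,73),v=60); st(s)
    if abs(np.array(current_wrist_force())@EY)>8: break
s=loc(current_eef_pos())[1]
move_straight(P(-55,s-6,73),v=60); st("back")
move_straight(P(-55,s-6,130),v=120)
move_straight(P(-75,0,220),v=150); st("up")
p=grab_frame("wrist"); cv2.imwrite("pics/w4.png",p["image"])
for n in ("shutter_rib","tin"): print(n,[(loc(a["at"]),round(a["p"],2)) for a in landmark_of(p,n)[:2]])
E
```

```text
held loc [-54.8  39.2  36. ] F [-2.4 -0.9 13.5] t 16.68
released loc [-55.4  38.6  51.6] F [-0.3 -0.3 -0.2] t 17.28
down loc [-55.  -57.6  72.9] F [ 0.5 -0.2  0.2] t 19.33
-30 loc [-55.4 -29.4  73. ] F [-1.  -0.3 -0.2] t 19.95
0 loc [-55.1   0.8  73.1] F [-0.1  0.  -0.6] t 20.6
20 loc [-55.2  21.1  73.1] F [-0.2  0.1 -1. ] t 21.08
25 loc [-55.1  25.5  73. ] F [-0.1  0.6  0.5] t 21.33
28 loc [-55.   28.2  73. ] F [-0.7 -0.1  0.5] t 21.58
30 loc [-55.   29.3  72.9] F [-0.3 -2.6  0.6] t 21.83
back loc [-54.9  23.2  73.1] F [-0.1 -0.3 -0.2] t 22.09
up loc [-75.3  -0.4 219.1] F [0.3 0.6 0.2] t 23.5
shutter_rib [(array([-52.4,  37.6,  76.6]), 0.59)]
tin []
```

View pics/w4.png

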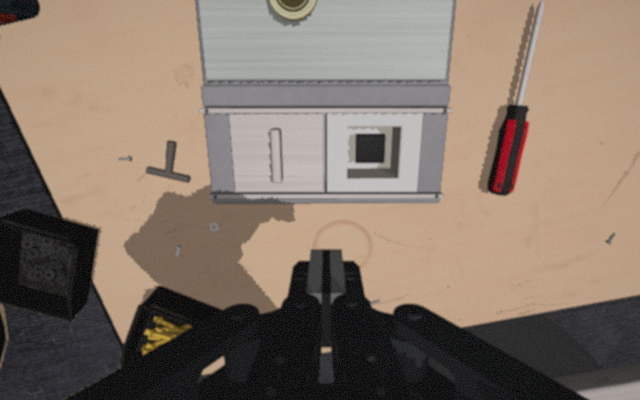

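The shutter (rib at (276,155)) completely covers the round well, the square key (370,148) is up, and the tin, screwdriver and T-key are undisturbed.

```bash
python3 -c "
from workcell import *
print(close_job())"
```

```text
the job is handed in; nothing more can be done
None
```

The job is handed in at about 24 s of the 56 s allowed: I cleared the round well, held its key right down for about two seconds and let it up, then pushed the shutter back over the well; the last picture shows nothing else moved, though the tape measure was out of view and I have no verdict back.

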